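# Unpin the column-clamp arm and hold it level over its mount

## Task

Pull the transit pin with the orange knob up out of the blue storage stand and leave it standing in the green cup. Then pick up the freed red clamp arm by its balance point (the yellow band) and hold it level about 30 mm above the brass pins of the grey mount, not touching them, with the heavy boss over the thick pin and the small eye over the thin pin. Finish while still holding it there, and leave the other things on the bench where they are.

Things in the scene. Friction and masses are not known exactly. Their poses are not given: they have to be found in the camera images.
- stand: Blue storage stand fixed to the bench: base plate 225 x 70 x 12 mm, origin under the plate's centre, z up, x along its length. On it two grey blocks, tops 46 mm above the bench: a 44 mm square one at x = -75 mm with an upright socket (14 mm bore, 34 mm deep) for the pin, and a 26 mm square one at x = +75 mm. Nothing stands between the blocks above the 12 mm plate. The arm lies on the two blocks, its boss on the socket block, and the pin stands through the boss in the socket.
- clamp_arm: The red cast clamp arm, 185 mm long overall, about 0.42 kg, loose. Origin: centre of the underside of the boss; x runs along the beam from boss to eye, z up when level. The dark steel boss (heavy end) is 44 mm in diameter and 34 mm tall with an 18 mm through bore. The beam is 16 mm wide and 18 mm tall (z 6 to 24 mm), from the boss to the eye, and the eye is a 26 mm square, 18 mm tall (z 0 to 18 mm), with a 13 mm through hole, centred at x = 150 mm.
- balance (a point): Balance point (centre of mass along the arm) of the clamp arm: mid-section of the beam under the 12 mm wide yellow band, 48 mm from the boss axis towards the eye, 15 mm above the arm's underside. Axes as the arm. In the stand it is 61 mm above the bench.
- boss_hole (a point): Centre of the boss bore at the underside of the arm (the arm's origin). Axes as the arm.
- eye_hole (a point): Centre of the eye's hole at the underside of the arm, 150 mm from the boss bore. Axes as the arm.
- pin: The transit pin, 130 mm long, 70 g, loose, upright at the start. Origin: centre of its foot, z along it towards the knob. A steel rod 10 mm in diameter and 96 mm long carries an orange cylindrical knob 20 mm in diameter and 34 mm tall (96 to 130 mm from the foot). The knob is wider than the boss bore, so the arm cannot be taken off with the pin in. In the stand the foot is 12 mm above the bench, and it must rise over 68 mm to leave the boss.
- pin_knob (a point): Centre of the orange knob, 113 mm from the pin's foot, on its axis.
- cup: Green upright pin cup fixed to the bench, outer diameter 68 mm, inner diameter 60 mm, rim 75 mm high, inner floor 6 mm high. Origin under its centre, z up. Empty at the start. The pin may lean in it with its knob above the rim.
- fixture: Grey mount fixed to the bench: base plate 225 x 80 x 14 mm, origin under its centre, x along its length, z up. A thick brass locating pin (14 mm diameter) stands at x = -75 mm and a thin one (8 mm) at x = +75 mm, both with tops 60 mm above the bench.
- thick_pin_top (a point): Centre of the top of the mount's thick brass pin, 60 mm above the bench. Axes as the mount.
- thin_pin_top (a point): Centre of the top of the mount's thin brass pin, 60 mm above the bench, 150 mm from the thick one. Axes as the mount.
- wrench: Bystander: steel wrench, 150 mm long, lying crosswise beyond the cup; origin under its middle.
- bottle_clear: Bystander: clear capped bottle, 68 mm diameter, 130 mm tall, standing at one side; origin under its centre.
- bottle_amber: Bystander: amber capped bottle, 68 mm diameter, 130 mm tall, standing at one side; origin under its centre.
- jar: Bystander: small glass jar with a black lid, 50 mm diameter, 55 mm tall; origin under its centre.
- beaker: Bystander: small empty glass beaker, 60 mm diameter, 70 mm tall; origin under its centre.

How it is judged:
By the outcome, as a careful person would: the job done as asked, in the order asked, and still so for the second after the job is handed in, while the arm keeps its last pose, push and grip.
It also fails if it takes over 61 s, if anything falls off the work surface, if the arm or the gripper's body presses on something with over 40 N, if the wrist force passes 120 N, or if a joint passes its speed limit or range.

## Robot

A 6-joint arm with a two-finger parallel gripper is mounted at the origin on the work surface. World frame = base frame: x ahead of the robot, y to its left, z up, the work surface at z = 0. Lengths are in m, angles in rad, forces in N, time in s.
With the tool pointing down it reaches from about 0.275 to 0.875 m from the base axis. Payload 12.5 kg.
Tool frame: the origin (TCP) lies on the front face of the gripper's body, between the roots of the fingers; the fingertips stand r.tip_extent ahead of it and the grasp point (between the pads) lies 54 mm ahead of it (r.tip_extent is the distance from the TCP to the fingertips, in m); z points along the fingers, y is the line along which they close (so a half turn about z gives the same grasp; the last joint's range is limited). The gripper opens to 85 mm and grips with 20 to 120 N. Pads are 22 mm wide; open, the fingers measure 114 mm over their backs; the gripper's body (76 mm by 85 mm) begins 54 mm behind the grasp point. The pads swing forward as they close: fully open they stand 13 mm farther back than shut.
Start: joints at [-1.248, 0.351, 1.652, -0, 1.139, -0.085], TCP at [0.218, -0.505, 0.304] pointing down, gripper open.
Joint ranges: [-2.75, 2.75], [-0.79, 2.1], [0.01, 2.65], [-1.57, 4.71], [0.07, 3.14], [-2.87, 2.87]. Speed limits (rad/s): [2.22, 2.22, 2.79, 3.14, 3.14, 3.14].

## Interface

Orientations are given as a 3x3 rotation matrix whose columns are the frame's x, y, z axes.
In Python, from bench import sensors, optics, r, cut_out, mark_of gives the robot as it stands.
- The arm moves only by the tool send_rows, never from a script. Its argument "moves" is text: rows parted by semicolons, each of 5 numbers parted by spaces: the opening, from 0 (shut) to 1 (fully open), then the shift along the tool's x, y, z in m, then the turn about the tool's z in degrees. In form: hand x y z turn; .... A call has 1 to 8 rows; each row is the pose to reach, as a shift and turn from the pose commanded when the call began, along the tool's axes at that moment; what a row does not reach only later rows make up. A row lasts 1/12 s, in which the tool goes at most 41.7 mm and 7.16 degrees, less where a joint would pass 70% of its speed; a pose out of reach is approached as far as the arm can. A call with a gripper value outside its range is refused whole. The fingers move at their own pace and stop on an object; "squeeze" is the grip in N (left out, the last holds). Time passes only in rows, so rows that repeat a pose let the fingers close. It gives the time, the measured TCP pose, the force, the opening and the grip force at its end, in the units of the state.
- sensors.get_obs(): the state, without advancing time (a new reading comes with each control period).
- optics.get_image(name): name is "scene" or "top" or "wrist"; returns a dict with "pixels" (480x640x3 uint8, red, green, blue), "fov_y" (degrees; the focal length in pixels is half the picture's height over the tangent of half this angle, whatever the lens; pixels are square), "cx", "cy" (the principal point, pixels), "eye" and "rotation" of the camera in the world; the wrist camera has in their place "tool_from_camera" (4x4, takes a point from camera to tool coordinates, whose origin is the TCP and whose axes are the flange's). Camera axes: x right, y up, looking along -z (the intrinsics and any distortion apply to the point x, -y, -z); pixel columns grow to the right and rows downward; lengths in m; the calibration is good to about 2 mm. A picture is of the moment at which its call begins: read the wrist's pose just before it. There is no depth.
- r.sign_off(): hands the job in; it is judged then, once.
Trained networks look in a picture, given as the dict that the camera call returned (one of the last four; its "shot" number tells which), for a name from the list of things; names that differ only in an ending like _2 or _b are one class to them, and where a whole thing is asked for, a point or a joint stands for the part that bears it (a point fixed in the world has none). Each returns a list of dicts, best first, with "conf" (0 to 1); they miss things now and then, are a little off and sometimes report something else, mostly with a low value. They report only what shows in the picture. A call takes as long as a camera call.
- cut_out(label, picture): "mask" (480x640 bool, what is visible of it) and "uv" ([column, row] in pixels, amid what is visible of it).
- mark_of(label, picture): "uv" ([column, row] in pixels: a listed point, or the origin of a listed thing).
The state is a dict: "clock": time; "joint_positions": joint angles; "qd": joint speeds; "effort": joint torques, N m; "eef_pos": TCP position; "eef_rot": TCP orientation; "ft_force": force on the tool from outside, world axes, zero at the start; "torque": the same for the moment, N m; "finger_gap": opening from 0.0 (shut) to 1.0 (fully open); "finger_force": force on a finger pad.
Only numpy, scipy, OpenCV 4.12 (cv2) and the standard library are available. Lean on these libraries where they do the work, as an engineer would, in place of code of your own. Each camera call takes 0.05 s, during which the arm holds its last target. There are 200 camera calls.

## Working session

There is one attempt and no reset: what is moved stays moved. The work goes in short steps, Python scripts to look and compute and a tool call to move; the robot and the scene stay as the last step left them, time stands still between calls to the robot, and variables do not carry over. Pictures are saved under pics/ and viewed, at most 10 in all, crops included, and the job is handed in when it is done.

Besides the shell and the picture viewer there is one more tool, called after "Emit:" by a JSON object that holds its "fn" and its "kwargs", one argument or row to a line. send_rows: Moves the arm, as the interface text tells. Its arguments: {"type":"object","properties":{"moves":{"type":"string"},"squeeze":{"type":"number"}},"required":["moves"]}

```bash
mkdir -p pics; ls
cat > h.py <<'E'
import numpy as np, cv2
from bench import sensors, optics, r, cut_out, mark_of
def ray(p,uv,st=None):
    f=240/np.tan(np.radians(p["fov_y"])/2)
    d=np.array([(uv[0]-p["cx"])/f,-(uv[1]-p["cy"])/f,-1])
    if "eye" in p: return np.array(p["eye"]),np.array(p["rotation"])@d
    T=np.array(p["tool_from_camera"]);R=np.array(st["eef_rot"])
    return R@T[:3,3]+st["eef_pos"],R@T[:3,:3]@d
def onz(p,uv,z,st=None):
    e,d=ray(p,uv,st); return e+d*(z-e[2])/d[2]
def save(p,n): cv2.imwrite(f"pics/{n}.png",p["pixels"][:,:,::-1])
E
python3 - <<'E'
from h import *
print(r.tip_extent)
Z=dict(pin_knob=.125,balance=.061,boss_hole=.046,eye_hole=.046,thick_pin_top=.06,thin_pin_top=.06,cup=0,stand=0,fixture=0,wrench=0,bottle_clear=0,bottle_amber=0,jar=0,beaker=0)
for n in("top","scene"):
    p=optics.get_image(n);save(p,n)
    print(n,p["eye"],[k for k in p if k not in("pixels",)],p.get("distortion"))
    for k,z in Z.items():
        m=mark_of(k,p)
        if m: print(k,round(m[0]["conf"],2),np.round(m[0]["uv"]),onz(p,m[0]["uv"],z).round(3))
E
```

```text
pics
0.0726
top [0.49776835 0.01507683 1.36564968] ['fov_y', 'cx', 'cy', 'eye', 'rotation', 'shot'] None
pin_knob 0.72 [323. 270.] [0.534 0.003 0.125]
balance 0.7 [224. 279.] [0.51  0.283 0.061]
boss_hole 0.63 [226. 292.] [0.472 0.281 0.046]
eye_hole 0.57 [220. 245.] [0.609 0.3   0.046]
thick_pin_top 0.69 [399. 308.] [ 0.429 -0.213  0.06 ]
thin_pin_top 0.67 [391. 257.] [ 0.574 -0.193  0.06 ]
cup 0.83 [327. 272.] [ 0.532 -0.009  0.   ]
stand 0.87 [228. 270.] [0.538 0.284 0.   ]
fixture 0.75 [395. 284.] [ 0.497 -0.212  0.   ]
wrench 0.86 [325. 208.] [ 0.726 -0.002  0.   ]
bottle_clear 0.66 [481. 259.] [ 0.573 -0.473  0.   ]
bottle_amber 0.88 [166. 260.] [0.566 0.468 0.   ]
jar 0.59 [371. 200.] [ 0.751 -0.142  0.   ]
beaker 0.73 [275. 200.] [0.748 0.148 0.   ]
scene [ 1.5182469  -0.23321856  0.83029045] ['fov_y', 'cx', 'cy', 'eye', 'rotation', 'shot'] None
pin_knob 0.71 [409. 193.] [0.476 0.271 0.125]
balance 0.82 [417. 227.] [0.54  0.273 0.061]
boss_hole 0.92 [411. 213.] [0.456 0.291 0.046]
eye_hole 0.95 [437. 248.] [0.618 0.297 0.046]
thick_pin_top 0.74 [438. 248.] [0.635 0.289 0.06 ]
thin_pin_top 0.77 [239. 263.] [ 0.574 -0.193  0.06 ]
cup 0.86 [316. 262.] [0.544 0.001 0.   ]
stand 0.92 [417. 242.] [0.526 0.287 0.   ]
fixture 0.8 [234. 264.] [ 0.498 -0.203  0.   ]
wrench 0.87 [333. 309.] [ 0.718 -0.     0.   ]
bottle_clear 0.62 [120. 297.] [ 0.557 -0.479  0.   ]
bottle_amber 0.65 [492. 239.] [ 0.563  0.489 -0.   ]
jar 0.56 [277. 333.] [ 0.759 -0.138  0.   ]
beaker 0.6 [400. 304.] [0.739 0.156 0.   ]
```

View pics/top.png

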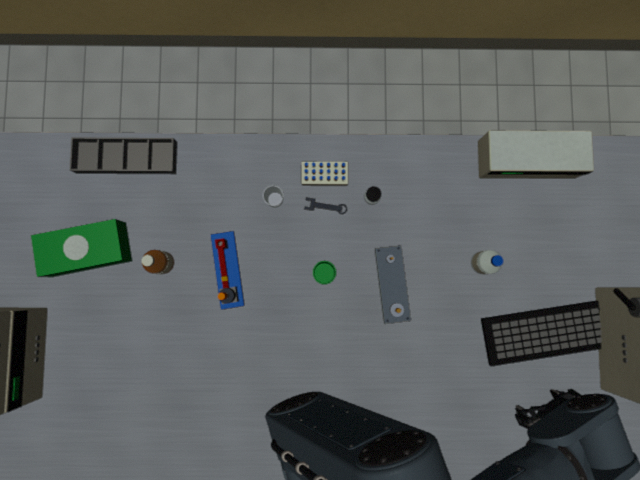

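View pics/scene.png

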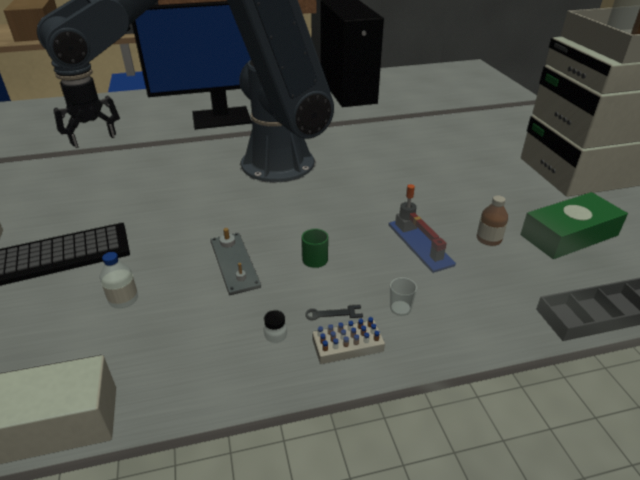

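Run:
```python
from h import *
o=sensors.get_obs();print(o["clock"],np.round(o["eef_pos"],4),np.round(o["eef_rot"],3),o["finger_gap"])
p=optics.get_image("wrist");print(np.round(p["tool_from_camera"],3),p["fov_y"],p["cx"],p["cy"])
p=optics.get_image("top");print(p["fov_y"],p["cx"],p["cy"]);print(np.round(p["rotation"],3))
```

```text
1.5 [ 0.2181 -0.5049  0.3039] [[ 0.918  0.397  0.   ]
 [ 0.397 -0.918 -0.   ]
 [ 0.     0.    -1.   ]] 1.0036468640513219
[[ 0.     0.946  0.324  0.084]
 [ 1.    -0.001  0.001 -0.   ]
 [ 0.001  0.324 -0.946 -0.071]
 [ 0.     0.     0.     1.   ]] 65.12035708920466 326.1243654948011 240.1989014462542
55.459063152221454 326.1217562021307 240.2526415168094
[[ 0.002  0.996 -0.095]
 [-1.     0.003  0.016]
 [ 0.016  0.095  0.995]]
```

The top view shows the stand at about (228,270) with the pin at its near end (222,296). The cup is at (324,272) and the mount at (393,284), with its thick pin at (397,310) and thin pin at (390,258). The scene view agrees: knob at (410,190), cup at (316,248). I'm moving over the stand.

Emit:
{"fn": "send_rows", "kwargs": {
  "moves": "1 0.026 -0.030 0 5; 1 0.052 -0.061 0 10; 1 0.078 -0.091 0 15.4; 1 0.104 -0.122 0 15.4; 1 0.130 -0.152 0 15.4; 1 0.156 -0.182 0 15.4; 1 0.182 -0.213 0 15.4; 1 0.208 -0.243 0 15.4"
}}

```text
clock: 2.27
eef_pos: [0.3127, -0.1975, 0.3041]
eef_rot: [[0.99, 0.138, 0.001], [0.138, -0.99, -0.0], [0.0, 0.0, -1.0]]
ft_force: [0.9, -0.8, 0.7]
finger_gap: 0.998
finger_force: 0.0
```

```bash
cat >> h.py <<'E'
def to(x,y,z):
    o=sensors.get_obs();R=np.array(o["eef_rot"]);d=R.T@(np.array([x,y,z])-o["eef_pos"])
    print("t",o["clock"],"tcp",np.round(o["eef_pos"],4),"yaw",np.degrees(np.arctan2(R[1,0],R[0,0])).round(2),"go",d.round(4))
E
python3 -c "
from h import *
to(.458,.275,.304)"
```

```text
t 2.2667 tcp [ 0.3127 -0.1975  0.3041] yaw 7.93 go [ 0.2091 -0.4479 -0.    ]
```

Emit:
{"fn": "send_rows", "kwargs": {
  "moves": "1 0.017 -0.037 0 0; 1 0.035 -0.074 0 0; 1 0.052 -0.111 0 0; 1 0.070 -0.149 0 0; 1 0.087 -0.186 0 0; 1 0.104 -0.223 0 0; 1 0.122 -0.260 0 0; 1 0.139 -0.297 0 0"
}}

```text
clock: 2.93
eef_pos: [0.4094, 0.1164, 0.3042]
eef_rot: [[0.99, 0.139, 0.001], [0.139, -0.99, 0.0], [0.001, 0.0, -1.0]]
ft_force: [1.1, -0.1, 0.2]
finger_gap: 0.999
finger_force: 0.0
```

Emit:
{"fn": "send_rows", "kwargs": {
  "moves": "1 0.018 -0.038 0 0; 1 0.035 -0.076 0 0; 1 0.053 -0.113 0 0; 1 0.070 -0.150 0 0; 1 0.070 -0.150 0 0"
}}

```text
clock: 3.35
eef_pos: [0.4587, 0.2775, 0.3036]
eef_rot: [[0.99, 0.142, 0.001], [0.142, -0.99, 0.002], [0.001, -0.002, -1.0]]
ft_force: [0.6, 0.8, -0.2]
finger_gap: 1.0
finger_force: 0.0
```

Run:
```python
from h import *
o=sensors.get_obs();p=optics.get_image("wrist");save(p,"w1")
for k,z in dict(pin_knob=.125,balance=.061,boss_hole=.046,eye_hole=.046,stand=0,cup=0).items():
    for m in mark_of(k,p)[:2]: print(k,round(m["conf"],2),np.round(m["uv"]),onz(p,m["uv"],z,o).round(4))
for m in cut_out("pin_knob",p)[:1]: print("cut pin",m["uv"],m["mask"].sum())
to(.458,.275,.304)
```

```text
pin_knob 0.88 [332. 228.] [0.4666 0.2754 0.125 ]
balance 0.84 [328. 148.] [0.5138 0.2853 0.061 ]
boss_hole 0.95 [329. 201.] [0.4672 0.2772 0.046 ]
boss_hole 0.61 [615. 167.] [0.5321 0.0365 0.046 ]
eye_hole 0.64 [326.  13.] [0.6121 0.3011 0.046 ]
stand 0.73 [325. 114.] [0.5395 0.2917 0.    ]
cup 0.76 [615. 170.] [0.5284 0.0006 0.    ]
cut pin [331.7, 229.6] 1082
t 3.75 tcp [0.4578 0.2714 0.3042] yaw 7.89 go [ 0.0007 -0.0035  0.0002]
```

View pics/w1.png

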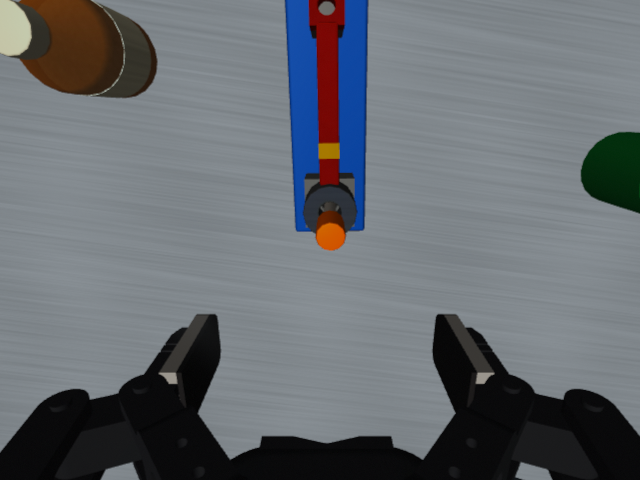

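The wrist view shows the knob at (332,235), boss at (329,205), band at (328,150) and eye at (326,10). The beam is nearly aligned with the tool. I'll go lower and look again.

Emit:
{"fn": "send_rows", "kwargs": {
  "moves": "1 0.009 -0.004 0.03 -1.2; 1 0.009 -0.004 0.06 -1.2; 1 0.009 -0.004 0.06 -1.2; 1 0.009 -0.004 0.06 -1.2; 1 0.009 -0.004 0.06 -1.2"
}}

```text
clock: 4.17
eef_pos: [0.4666, 0.2774, 0.2454]
eef_rot: [[0.987, 0.159, 0.001], [0.159, -0.987, 0.001], [0.001, -0.0, -1.0]]
ft_force: [0.1, -0.2, 0.2]
finger_gap: 1.002
finger_force: 0.0
```

Run:
```python
from h import *
o=sensors.get_obs();p=optics.get_image("wrist");save(p,"w2")
for k,z in dict(pin_knob=.125,balance=.061,boss_hole=.046,eye_hole=.046,cup=0).items():
    for m in mark_of(k,p)[:1]: print(k,round(m["conf"],2),np.round(m["uv"]),onz(p,m["uv"],z,o).round(4))
m=cut_out("pin_knob",p)[0]["mask"];ys,xs=np.nonzero(m);print(xs.min(),xs.max(),ys.min(),ys.max())
to(.467,.276,.179)
```

```text
pin_knob 0.9 [330. 275.] [0.4648 0.2753 0.125 ]
balance 0.83 [328. 171.] [0.5119 0.284  0.061 ]
boss_hole 0.87 [329. 229.] [0.467  0.2762 0.046 ]
eye_hole 0.81 [326.   0.] [0.6139 0.3019 0.046 ]
310 348 233 303
t 4.5167 tcp [0.4662 0.2776 0.2445] yaw 9.17 go [0.0004 0.0017 0.0655]
```

Emit:
{"fn": "send_rows", "kwargs": {
  "moves": "0.7 0 0.002 0.033 0; 0.5 0 0.002 0.065 0; 0.5 0 0.002 0.065 0; 0 0 0.002 0.065 0; 0 0 0.002 0.065 0; 0 0 0.002 0.065 0; 0 0 0.002 0.065 0; 0 0 0.002 0.065 0",
  "squeeze": 50
}}

```text
clock: 5.18
eef_pos: [0.4672, 0.276, 0.1808]
eef_rot: [[0.987, 0.159, 0.003], [0.159, -0.987, 0.001], [0.003, -0.001, -1.0]]
ft_force: [-0.7, 0.1, 8.0]
finger_gap: 0.22
finger_force: 49.1
```

Emit:
{"fn": "send_rows", "kwargs": {
  "moves": "0 0 0 0 0; 0 0 0 0 0; 0 0 0 -0.01 0; 0 0 0 -0.02 0; 0 0 0 -0.02 0"
}}

```text
clock: 5.6
eef_pos: [0.4672, 0.276, 0.2016]
eef_rot: [[0.987, 0.159, 0.003], [0.159, -0.987, 0.002], [0.003, -0.001, -1.0]]
ft_force: [-0.2, 1.0, 0.1]
finger_gap: 0.219
finger_force: 48.8
```

Emit:
{"fn": "send_rows", "kwargs": {
  "moves": "0 0 0 -0.03 0; 0 0 0 -0.06 0; 0 0 0 -0.09 0; 0 0 0 -0.1 0; 0 0 0 -0.1 0; 0 0 0 -0.1 0"
}}

```text
clock: 6.1
eef_pos: [0.4662, 0.2755, 0.2985]
eef_rot: [[0.987, 0.159, 0.0], [0.159, -0.987, 0.0], [0.0, -0.0, -1.0]]
ft_force: [-0.4, 0.2, -1.0]
finger_gap: 0.219
finger_force: 49.1
```

Run:
```python
from h import *
o=sensors.get_obs();print(o["ft_force"],o["finger_gap"])
p=optics.get_image("top");save(p,"t2")
m=cut_out("cup",p)[0];ys,xs=np.nonzero(m["mask"]);c=[(xs.min()+xs.max())/2,(ys.min()+ys.max())/2];print(c,m["conf"],onz(p,c,.06).round(4))
m=cut_out("pin",p); print([(q["uv"],q["conf"]) for q in m[:1]])
p=optics.get_image("scene");save(p,"s2")
cut=cut_out("cup",p)[0];print(cut["uv"],cut["conf"],onz(p,cut["uv"],.04).round(4))
m=cut_out("pin",p); print([(q["uv"],q["conf"]) for q in m[:1]])
to(.532,0,.3)
```

```text
[-0.36618405  0.23292251 -0.96608792] 0.2191552628433403
[np.float64(324.5), np.float64(272.5)] 0.71 [ 0.5295 -0.0015  0.06  ]
[]
[315.1, 249.4] 0.58 [5.417e-01 4.000e-04 4.000e-02]
[([412.9, 167.1], 0.65)]
t 6.4 tcp [0.4662 0.2755 0.2978] yaw 9.16 go [ 0.0211  0.2824 -0.002 ]
```

Emit:
{"fn": "send_rows", "kwargs": {
  "moves": "0 0.003 0.038 0 0; 0 0.006 0.076 0 0; 0 0.009 0.114 0 0; 0 0.012 0.152 0 0; 0 0.015 0.19 0 0; 0 0.017 0.22 0 0; 0 0.017 0.22 0 0; 0 0.017 0.22 0 0"
}}

```text
clock: 7.07
eef_pos: [0.5184, 0.0599, 0.2984]
eef_rot: [[0.988, 0.157, -0.001], [0.157, -0.988, 0.0], [-0.001, -0.0, -1.0]]
ft_force: [0.6, 0.4, -1.7]
finger_gap: 0.22
finger_force: 49.2
```

Run:
```python
from h import *
o=sensors.get_obs();p=optics.get_image("wrist");save(p,"w3")
for k,z in dict(cup=0,pin_knob=.244).items():
    for m in mark_of(k,p)[:1]: print(k,round(m["conf"],2),np.round(m["uv"]),onz(p,m["uv"],z,o).round(4))
to(.532,0,.3)
```

```text
cup 0.61 [386. 197.] [0.53   0.0015 0.    ]
pin_knob 0.69 [327. 342.] [0.5177 0.06   0.244 ]
t 7.2167 tcp [0.518  0.0619 0.2986] yaw 9.21 go [ 0.0039  0.0634 -0.0014]
```

View pics/w3.png

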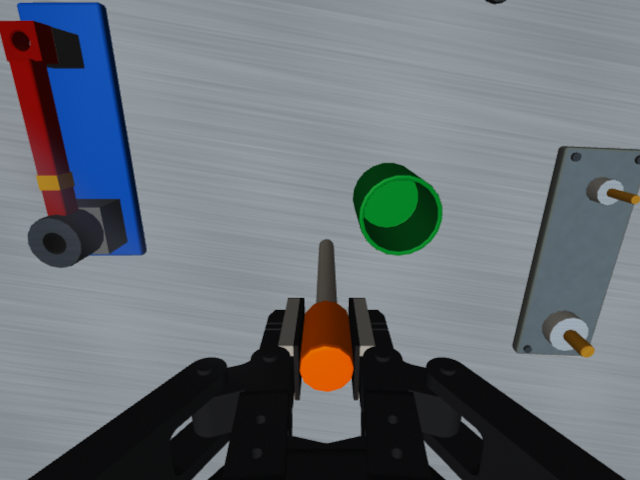

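The pin hangs straight in the fingers: foot at (326,243), knob at (327,350). The cup is at (400,210) and the arm is still on the stand. Next I go over the cup and lower the pin.

Emit:
{"fn": "send_rows", "kwargs": {
  "moves": "0 0.002 0.032 0 0; 0 0.003 0.062 0 0; 0 0.003 0.062 0 0; 0 0.003 0.062 0.03 0; 0 0.003 0.062 0.06 0; 0 0.003 0.062 0.09 0; 0 0.003 0.062 0.12 0; 0 0.003 0.062 0.12 0"
}}

```text
clock: 7.88
eef_pos: [0.5291, 0.0017, 0.1747]
eef_rot: [[0.987, 0.161, -0.007], [0.161, -0.987, 0.001], [-0.007, -0.002, -1.0]]
ft_force: [-1.0, 0.7, -1.7]
finger_gap: 0.224
finger_force: 52.5
```

Run:
```python
from h import *
o=sensors.get_obs();print(o["ft_force"])
p=optics.get_image("scene");im=p["pixels"][120:300,250:400,::-1]
cv2.imwrite("pics/s3.png",cv2.resize(im,None,fx=3,fy=3))
to(.531,.001,.179)
```

```text
[-0.96368343  0.71633279 -1.71606809]
t 7.9333 tcp [0.5301 0.0016 0.1773] yaw 9.24 go [ 0.0008  0.0007 -0.0017]
```

View pics/s3.png

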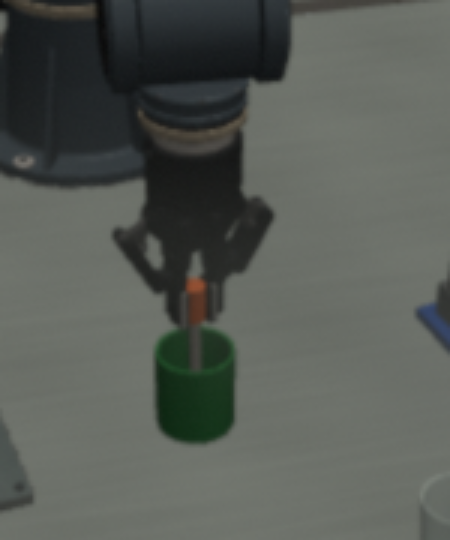

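The pin stands inside the cup (rod entering at (197,350) of the crop). Releasing.

Emit:
{"fn": "send_rows", "kwargs": {
  "moves": "0.4 0 0 0 0; 0.6 0 0 0 0; 0.8 0 0 0 0; 1 0 0 0 0; 1 0 0 -0.01 0; 1 0 0 -0.03 0; 1 0 0 -0.05 0; 1 0 0 -0.07 0"
}}

```text
clock: 8.6
eef_pos: [0.5311, 0.0003, 0.2509]
eef_rot: [[0.987, 0.159, 0.001], [0.159, -0.987, -0.0], [0.001, 0.0, -1.0]]
ft_force: [1.1, 0.3, 0.4]
finger_gap: 0.998
finger_force: 0.0
```

Emit:
{"fn": "send_rows", "kwargs": {
  "moves": "1 0 0 -0.03 0; 1 0 0 -0.04 0; 1 0 0 -0.04 0"
}}

```text
clock: 8.85
eef_pos: [0.5319, 0.0003, 0.2923]
eef_rot: [[0.987, 0.159, 0.006], [0.159, -0.987, -0.0], [0.006, 0.001, -1.0]]
ft_force: [0.4, 0.0, 0.5]
finger_gap: 1.002
finger_force: 0.0
```

Run:
```python
from h import *
p=optics.get_image("wrist");a=p["pixels"]
p=optics.get_image("scene");b=cv2.resize(p["pixels"][120:300,240:480],(640,480))
cv2.imwrite("pics/w4.png",cv2.resize(np.hstack([a,b]),(800,300))[:,:,::-1])
to(.514,.2836,.25)
```

```text
t 8.95 tcp [5.308e-01 4.000e-04 2.888e-01] yaw 9.16 go [ 0.0285 -0.2823  0.0388]
```

View pics/w4.png

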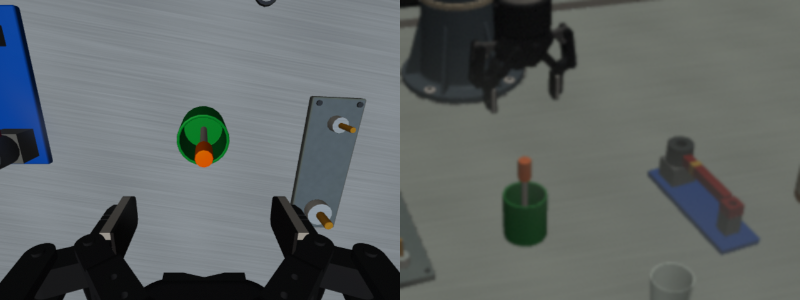

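The pin stands upright in the cup (knob at (204,158) left, (525,168) right). I'm moving to the arm's yellow band.

Run:
```python
from h import *
o=sensors.get_obs();p=optics.get_image("wrist")
for k,z in dict(thick_pin_top=.06,thin_pin_top=.06).items():
    for m in mark_of(k,p)[:2]: print(k,round(m["conf"],2),np.round(m["uv"]),onz(p,m["uv"],z,o).round(4))
```

```text
thick_pin_top 0.91 [531. 362.] [ 0.4226 -0.2133  0.06  ]
thin_pin_top 0.73 [572. 205.] [ 0.5738 -0.195   0.06  ]
```

Emit:
{"fn": "send_rows", "kwargs": {
  "moves": "1 0.004 -0.04 0 0; 1 0.008 -0.08 0 0; 1 0.012 -0.12 0.01 0; 1 0.016 -0.16 0.02 0; 1 0.02 -0.2 0.03 0; 1 0.024 -0.24 0.039 0; 1 0.028 -0.28 0.039 0; 1 0.0285 -0.282 0.039 0"
}}

```text
clock: 9.77
eef_pos: [0.5128, 0.2885, 0.2481]
eef_rot: [[0.987, 0.163, -0.002], [0.163, -0.987, 0.0], [-0.002, -0.001, -1.0]]
ft_force: [1.5, 0.4, 0.8]
finger_gap: 1.001
finger_force: 0.0
```

Emit:
{"fn": "send_rows", "kwargs": {
  "moves": "1 0 0 0 0; 1 0 0 0 0; 1 0 0 0 0"
}}

```text
clock: 10.02
eef_pos: [0.5144, 0.2822, 0.2495]
eef_rot: [[0.987, 0.158, -0.001], [0.158, -0.987, -0.001], [-0.001, 0.0, -1.0]]
ft_force: [0.5, -0.8, -0.0]
finger_gap: 0.999
finger_force: 0.0
```

Run:
```python
from h import *
o=sensors.get_obs();p=optics.get_image("wrist")
for k,z in dict(balance=.061,boss_hole=.046,eye_hole=.046).items():
    for m in mark_of(k,p)[:1]: print(k,round(m["conf"],2),np.round(m["uv"]),onz(p,m["uv"],z,o).round(4))
a=p["pixels"];hsv=cv2.cvtColor(a,cv2.COLOR_RGB2HSV)
y=cv2.inRange(hsv,(18,130,80),(35,255,255));ys,xs=np.nonzero(y);print("band",xs.mean(),ys.mean(),len(xs),xs.min(),xs.max(),ys.min(),ys.max(),onz(p,[xs.mean(),ys.mean()],.07,o).round(4))
to(.514,.284,.115)
```

```text
balance 0.57 [323. 235.] [0.5123 0.2849 0.061 ]
eye_hole 0.96 [322.  86.] [0.6126 0.3012 0.046 ]
band 323.7325905292479 238.8774373259053 359 312 335 231 247 [0.5128 0.2841 0.07  ]
t 10.2167 tcp [0.5146 0.2824 0.25  ] yaw 9.09 go [-0.0003 -0.0017  0.135 ]
```

Emit:
{"fn": "send_rows", "kwargs": {
  "moves": "1 -0.001 -0.002 0.03 -0.5; 1 -0.001 -0.002 0.06 -0.5; 1 -0.001 -0.002 0.09 -0.5; 0.8 -0.001 -0.002 0.115 -0.5; 0.6 -0.001 -0.002 0.135 -0.5; 0.6 -0.001 -0.002 0.135 -0.5; 0.6 -0.001 -0.002 0.135 -0.5; 0.4 -0.001 -0.002 0.135 -0.5"
}}

```text
clock: 10.88
eef_pos: [0.5137, 0.2851, 0.1163]
eef_rot: [[0.986, 0.167, 0.002], [0.167, -0.986, 0.001], [0.002, -0.0, -1.0]]
ft_force: [0.1, -0.9, -0.3]
finger_gap: 0.476
finger_force: 0.0
```

Emit:
{"fn": "send_rows", "kwargs": {
  "moves": "0 0 0 0 0; 0 0 0 0 0; 0 0 0 0 0; 0 0 0 0 0; 0 0 0 0 0; 0 0 0 0 0",
  "squeeze": 70
}}

```text
clock: 11.38
eef_pos: [0.5137, 0.2853, 0.1166]
eef_rot: [[0.986, 0.168, 0.002], [0.168, -0.986, 0.001], [0.003, -0.0, -1.0]]
ft_force: [-1.2, -1.0, 7.9]
finger_gap: 0.176
finger_force: 69.4
```

Emit:
{"fn": "send_rows", "kwargs": {
  "moves": "0 0 0 -0.005 0; 0 0 0 -0.015 0; 0 0 0 -0.03 0; 0 0 0 -0.03 0; 0 0 0 -0.03 0"
}}

```text
clock: 11.8
eef_pos: [0.5133, 0.2853, 0.1458]
eef_rot: [[0.986, 0.168, 0.002], [0.168, -0.986, 0.001], [0.002, -0.0, -1.0]]
ft_force: [-0.3, 0.6, -4.5]
finger_gap: 0.174
finger_force: 68.7
```

Run:
```python
from h import *
p=optics.get_image("wrist");a=p["pixels"]
p=optics.get_image("scene");b=cv2.resize(p["pixels"][120:300,340:580],(640,480))
cv2.imwrite("pics/w5.png",cv2.resize(np.hstack([a,b]),(800,300))[:,:,::-1])
to(.5,-.2,.3);print(sensors.get_obs()["torque"])
```

```text
t 11.9 tcp [0.5127 0.285  0.1445] yaw 9.67 go [-0.0941  0.476  -0.1553]
[ 0.04559007  0.0325684  -0.04344316]
```

View pics/w5.png

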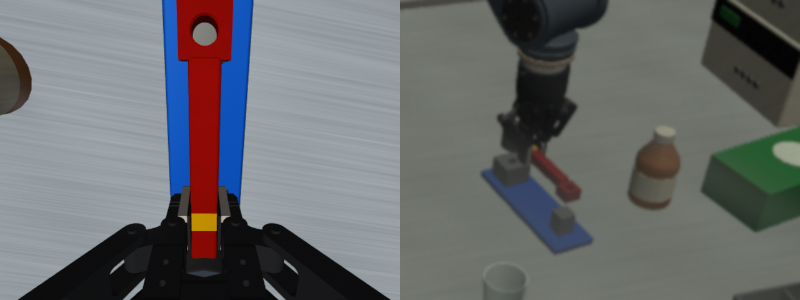

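The arm is lifted clear of both blocks and looks level, gripped at the band (204,222). I'll raise it well above the pin in the cup and carry it towards the mount.

Emit:
{"fn": "send_rows", "kwargs": {
  "moves": "0 0 0 -0.02 0; 0 0 0 -0.05 0; 0 0 0 -0.08 0; 0 0 0 -0.105 0; 0 0 0 -0.115 0; 0 -0.005 0.018 -0.115 0; 0 -0.012 0.043 -0.115 0; 0 -0.02 0.073 -0.115 0"
}}

```text
clock: 12.57
eef_pos: [0.5048, 0.2096, 0.2585]
eef_rot: [[0.986, 0.17, -0.002], [0.17, -0.986, -0.0], [-0.002, 0.0, -1.0]]
ft_force: [0.5, -0.3, -4.2]
finger_gap: 0.176
finger_force: 69.0
```

Emit:
{"fn": "send_rows", "kwargs": {
  "moves": "0 -0.009 0.033 0 0; 0 -0.018 0.066 0 0; 0 -0.027 0.099 0 0; 0 -0.036 0.132 0 0; 0 -0.045 0.165 0 0; 0 -0.054 0.198 0 0; 0 -0.063 0.231 0 0; 0 -0.07 0.256 0 0"
}}

```text
clock: 13.23
eef_pos: [0.4786, -0.0565, 0.2587]
eef_rot: [[0.986, 0.167, -0.002], [0.167, -0.986, 0.0], [-0.002, -0.0, -1.0]]
ft_force: [0.0, 0.6, -3.2]
finger_gap: 0.172
finger_force: 69.0
```

Emit:
{"fn": "send_rows", "kwargs": {
  "moves": "0 -0.005 0.02 0 1; 0 -0.01 0.035 0 2; 0 -0.013 0.044 0 2.4; 0 -0.013 0.044 0 2.4; 0 -0.013 0.044 0 2.4; 0 -0.013 0.044 0 2.4"
}}

```text
clock: 13.73
eef_pos: [0.474, -0.0991, 0.2595]
eef_rot: [[0.992, 0.127, -0.001], [0.127, -0.992, 0.0], [-0.001, -0.001, -1.0]]
ft_force: [0.2, 0.5, -2.9]
finger_gap: 0.171
finger_force: 69.0
```

Run:
```python
from h import *
o=sensors.get_obs();p=optics.get_image("wrist");save(p,"w6")
u=o["eef_pos"][2]-.07;R=np.array(o["eef_rot"])
for k,z in dict(thick_pin_top=.06,thin_pin_top=.06,fixture=0,balance=u+.015,eye_hole=u,boss_hole=u).items():
    for m in mark_of(k,p)[:2]:
        w=onz(p,m["uv"],z,o);print(k,round(m["conf"],2),np.round(m["uv"]),w.round(4),"tool",(R.T@(w-o["eef_pos"])).round(4))
to(.472,-.207,.26)
```

```text
thick_pin_top 0.87 [459. 301.] [ 0.427 -0.212  0.06 ] tool [-0.0609  0.106   0.1995]
thin_pin_top 0.76 [483. 109.] [ 0.572  -0.1928  0.06  ] tool [0.0853 0.1055 0.1994]
fixture 0.95 [447. 196.] [ 0.4999 -0.2036  0.    ] tool [0.0125 0.107  0.2594]
balance 0.82 [325. 339.] [ 0.4741 -0.098   0.2045] tool [ 0.0003 -0.0011  0.055 ]
eye_hole 0.64 [326.  59.] [ 0.5736 -0.0857  0.1895] tool [ 0.1005 -0.0006  0.0699]
boss_hole 0.6 [327. 409.] [ 0.4266 -0.1049  0.1895] tool [-0.0477 -0.0002  0.07  ]
t 14.0833 tcp [ 0.4741 -0.0996  0.2599] yaw 7.3 go [-1.580e-02  1.063e-01 -1.000e-04]
```

View pics/w6.png

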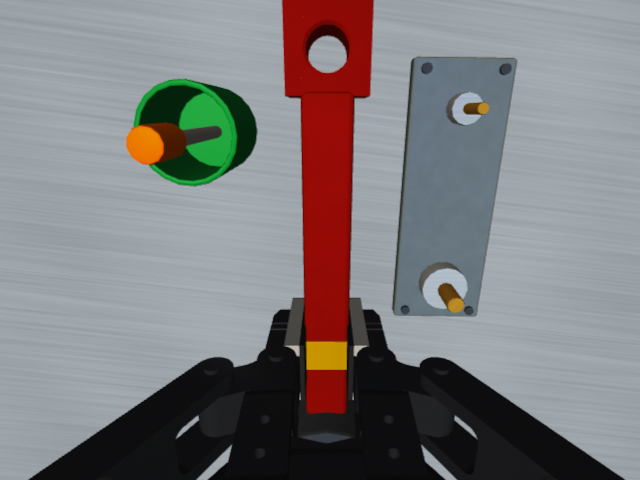

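The pin tops are at (456,303) and (483,108), and the eye hole is at (327,55), parallel to the mount. I'll move over the pins, then lower.

Emit:
{"fn": "send_rows", "kwargs": {
  "moves": "0 -0.003 0.02 0 0; 0 -0.007 0.05 0 0; 0 -0.011 0.08 0 0; 0 -0.014 0.1 0 0; 0 -0.0145 0.106 0 0; 0 -0.0145 0.106 0.02 0; 0 -0.0145 0.106 0.045 0; 0 -0.0145 0.106 0.07 0"
}}

```text
clock: 14.75
eef_pos: [0.4733, -0.2067, 0.1894]
eef_rot: [[0.992, 0.126, 0.001], [0.126, -0.992, -0.001], [0.001, 0.001, -1.0]]
ft_force: [0.5, -0.3, -3.2]
finger_gap: 0.171
finger_force: 69.4
```

Emit:
{"fn": "send_rows", "kwargs": {
  "moves": "0 0 0 0.01 0; 0 0 0 0.02 0; 0 0 0 0.03 0; 0 0 0 0.03 0; 0 0 0 0.03 0; 0 0 0 0.03 0"
}}

```text
clock: 15.25
eef_pos: [0.4736, -0.207, 0.1608]
eef_rot: [[0.992, 0.127, 0.001], [0.127, -0.992, -0.001], [0.001, 0.001, -1.0]]
ft_force: [-0.5, -0.1, -3.1]
finger_gap: 0.172
finger_force: 69.1
```

Run:
```python
from h import *
o=sensors.get_obs();p=optics.get_image("wrist");a=p["pixels"]
u=o["eef_pos"][2]-.07;R=np.array(o["eef_rot"])
Z=dict(thick_pin_top=.06,thin_pin_top=.06,fixture=0,eye_hole=u,boss_hole=u)
def rep(p,o):
  for k,z in Z.items():
    for m in mark_of(k,p)[:1]:
        w=onz(p,m["uv"],z,o);print(k,round(m["conf"],2),np.round(m["uv"]),w.round(4),"tool",(R.T@(w-o["eef_pos"])).round(4))
rep(p,o)
p=optics.get_image("scene");print("scene");rep(p,o);b=cv2.resize(p["pixels"][170:320,160:360],(640,480),interpolation=cv2.INTER_CUBIC)
cv2.imwrite("pics/w7.png",cv2.resize(np.hstack([a,b]),(800,300))[:,:,::-1])
to(.475,-.206,.16)
```

```text
thin_pin_top 0.71 [324.  70.] [ 0.5726 -0.1928  0.06  ] tool [ 0.1    -0.0017  0.1009]
eye_hole 0.94 [324.  59.] [ 0.5732 -0.1931  0.0908] tool [ 0.1005 -0.0013  0.0701]
boss_hole 0.79 [327. 407.] [ 0.4273 -0.2127  0.0908] tool [-0.0467 -0.0003  0.0699]
scene
thick_pin_top 0.72 [225. 229.] [ 0.4258 -0.2123  0.06  ] tool [-0.0482 -0.0009  0.1007]
thin_pin_top 0.71 [240. 263.] [ 0.5733 -0.1903  0.06  ] tool [ 0.1009 -0.004   0.1009]
fixture 0.94 [233. 265.] [ 0.5023 -0.2062  0.    ] tool [0.0284 0.0027 0.1608]
boss_hole 0.72 [223. 220.] [ 0.4306 -0.2126  0.0908] tool [-0.0434 -0.      0.07  ]
t 15.85 tcp [ 0.4731 -0.2069  0.1599] yaw 7.26 go [ 0.002  -0.0006 -0.0001]
```

View pics/w7.png

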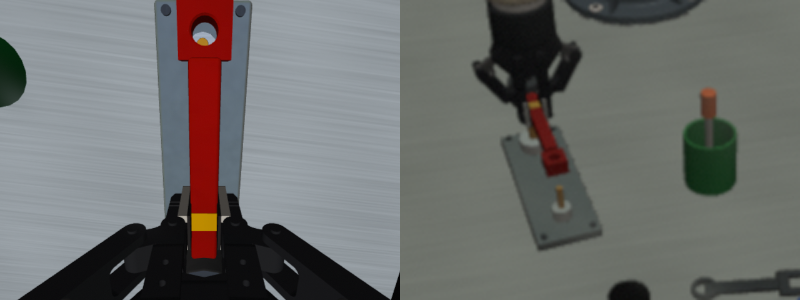

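The thin pin top shows through the eye hole (204,38), the boss is over the thick pin, the arm is level at about 30 mm, and the pin is standing in the cup. Handing in.

```bash
python3 -c "
from h import *
print(r.sign_off())"
```

```text
the job is handed in; nothing more can be done
None
```

The job is handed in at about 16 s: the transit pin is standing in the green cup, and the gripper is holding the clamp arm level by its yellow band, about 30 mm above the brass pins. The eye lines up with the thin pin to within about 2 mm, and the boss is over the thick pin to within a few millimetres.

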